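# Unlock the cash drop box and hold its bolt back

### The arm

A 6-joint arm with a two-finger parallel gripper is mounted at the origin on a cart in front of the work surface, level with it; the furniture and walls round the work are solid. World frame = base frame: x ahead of the robot, y to its left, z up, the work surface at z = 0. Lengths are in mm, angles in rad, forces in N, time in s.
With the tool pointing down it reaches from about 350 to 975 mm from the base axis. Payload 7.1 kg.
Tool frame: the origin (TCP) lies midway between the tips of the shut fingers; the grasp point (between the pads) lies 19 mm behind it (ctrl.hold_point_z is the distance from the TCP to the grasp point, in mm); z points along the fingers, y is the direction in which the jaws open and shut (so a half turn about z gives the same grasp; the last joint's range is limited). The gripper opens to 88 mm and grips with 3 to 60 N. Pads are 20 mm wide; open, the fingers measure 115 mm over their backs; the gripper's body (75 mm by 178 mm) begins 61 mm behind the grasp point.
Start: joints at [-1.143, 0.423, 1.63, -0, 1.089, -0.019], TCP at [270.066, -563.622, 222.675] pointing down, gripper open.
Joint ranges: [-3, 3], [-0.9, 2.11], [0.09, 2.58], [-1.31, 4.45], [0.11, 2.69], [-2.54, 2.54]. Speed limits (rad/s): [2.39, 2.39, 3.01, 3.14, 3.14, 3.14].

### API

Orientations are given as a rotation vector (axis times angle).
In Python, from workcell import ctrl, eyes gives the robot as it stands.
- The arm moves only by the tool move_arm, never from a script. Its argument "deltas" is a list of rows, each a list of 6 numbers: the shift along the tool's x, y, z in mm, then the turn, a rotation vector about the tool's x, y, z in rad. A call has 1 to 5 rows; each row shifts and turns the pose as measured when the row begins, along the tool's axes as they then stand; what a row does not reach is not made up. A row lasts 1/12 s, in which the tool goes at most 41.7 mm and 7.16 degrees, less where a joint would pass 70% of its speed; a pose out of reach is approached as far as the arm can. A call is refused whole if a number of a shift passes 41.7 or a number of a turn 0.125, either way. A call with a gripper value outside its range is refused whole. "hand" is the closure, from -1 (fully open) to 1 (shut), set as the call begins (left out, the last holds). The fingers move at their own pace and stop on an object; the grip force is fixed at half the most. Time passes only in rows, so rows that do not move let the fingers close. It gives the time, the measured TCP pose, the force and the opening at its end, in the units of the state.
- ctrl.get_obs(): the state, without advancing time (a new reading comes with each control period).
- eyes.get_image(name): name is "scene" or "top"; returns a dict with "frame" (480x640x3 uint8, red, green, blue), "range_z" (480x640 float32, mm along the optical axis (not along the pixel's ray), 0 where there is no reading), "fx", "fy", "cx", "cy" (pixels), "D" ([k1, k2, p1, p2, k3] as OpenCV has them; the pictures are not rectified), "cam_to_world" (4x4, takes a point from camera to world coordinates). Camera axes: x right, y down, z forward; pixel columns grow to the right and rows downward; lengths in mm; the calibration is good to about 2 mm. A picture is of the moment at which its call begins.
- ctrl.close_job(): hands the job in, once; it reports no verdict.
The state is a dict: "t": time; "qpos": joint angles; "qvel": joint speeds; "joint_torque": joint torques, N m; "ee_pos": TCP position; "orientation": TCP orientation; "ft_force": force on the tool from outside, world axes, zero at the start; "moment": the same for the moment, N m; "width": finger opening in mm.
Only numpy, scipy, OpenCV 4.12 (cv2) and the standard library are available. Lean on these libraries where they do the work, as an engineer would, in place of code of your own. Each camera call takes 0.05 s, during which the arm holds its last target.

### The job

The takings have to come out of the steel cash drop box. Take the key with the big square head out of the wooden key stand, push it all the way into the lock on top of the box (the pins are sticky, so it may take a firm push or a little wiggle), turn it clockwise (seen from above) a quarter turn until the lid springs up, and finish while still holding the key turned, because the lock springs back and the lid cannot be closed again over its bolt. Leave the other two keys in the stand, do not touch the lid, and leave the other things on the counter where they are.

Things in the scene. Friction and masses are not known exactly. Their poses are not given: they have to be found in the camera images.
- long_key: the drop-box key, upright in any slot of the stand; its head is clearly the largest. Loose, 30 g. Origin: on its centre line at the underside of the steel shoulder; z up, x along the width, y through the thickness. Blade below it 12 (x) x 4 (y) x 30 long, tip rounded, fits either way round. Shoulder disc 17 dia, z 0 to 5. Black head to grip: 32 (x) x 9 (y), z 5 to 41; pinch it along y.
- round_key: another key: smaller, round black head 24 in diameter, 8 thick; same origin and axes as the drop-box key, blade 8 x 3 x 20. Leave it in the stand.
- narrow_key: another key: smaller, narrow black head 15 wide, 8 thick, 24 tall; same origin and axes, blade 8 x 3 x 20. Leave it in the stand.
- key_stand: fixed hardwood block, 40 (x) x 148 (y) x 40 high on a base 50 x 158. Origin at the middle of its underside, z up. Three slots in its top at y = -46, 0, +46, each 5.6 (x) x 13.6 (y), 32 deep; the keys rest with their shoulders on the top at z = 40, their width (key x) along the stand's y.
- drop_box: fixed steel cash drop box, 125 (x) x 210 (y) x 80 high, top flat. Origin at the middle of its underside, z up. The lock deck is the right part (y -105 to -25), the lid with a note slot the left part (y -25 to +105), hinged at the far (+x) edge. The lock axis is vertical at x 0, y -65.
- keyway (a point): middle of the face of the lock's plug, 82 above the counter, in a collar (inner radius 11, outer 18) standing 2.5 higher. z up, x along the slot; turns with the plug. Slot 13.6 (x) x 5.6 (y). Key home: its shoulder on this face (origins meet). Pins at 8 and 16 depth resist briefly with 6 to 18 N (least when centred), a plunger over the last 8 with 4 to 8 N. A stop holds the plug until the key is home.
- lock_plug (a joint): angle of the plug, rad: 0 locked (slot along the box's x), positive clockwise seen from above, stop at 1.57. A spring turns it back with up to 0.06 N m, so it must be held. It lags behind the key by about 0.15 rad of play. The bolt frees the lid at about 1.0.
- box_lid (a joint): opening angle of the lid in rad: 0 shut and bolted; it springs up by itself to 0.36 (front edge about 45 up) as soon as the bolt is drawn back. Its nearest edge is 40 from the lock axis.
- marker: a marker pen lying beside the key stand; leave it
- pen: a black pen lying between the stand and the box; leave it
- tin: a mint tin, 60 x 90 x 22, lying at the left of the box; leave it
- lolly: a lollipop lying behind the stand and the box; leave it
- scoop_0: a metal sweet scoop lying to the right of the stand; leave it
- bar: a wrapped bar lying behind the stand; leave it
Not all that is in view belongs to the job. What is shaped like the long_key but purple is not meant.

How it is judged:
By the outcome, as a careful person would: the job done as asked, in the order asked, and still so for the second after the job is handed in, while the arm keeps its last pose, push and grip.
It also fails if it takes over 51 s, if anything falls off the work surface, if the arm or the gripper's body presses on something with over 40 N, if the wrist force passes 120 N, or if a joint passes its speed limit or range.

## Working session

There is one attempt and no reset: what is moved stays moved. The work goes in short steps, Python scripts to look and compute and a tool call to move; the robot and the scene stay as the last step left them, time stands still between calls to the robot, and variables do not carry over. Pictures are saved under pics/ and viewed, and the job is handed in when it is done.

Besides the shell and the picture viewer there is one more tool, called after "Emit:" by a JSON object that holds its "method" and its "body". move_arm: Moves the arm, as the interface text tells. Its arguments: {"type":"object","properties":{"deltas":{"type":"array"},"hand":{"type":"number"}},"required":["deltas"]}

```bash
mkdir -p pics; ls; python3 - <<'E'
from workcell import ctrl, eyes
import cv2,numpy as np,pickle
for n in("scene","top"):
    d=eyes.get_image(n); cv2.imwrite(f"pics/{n}0.png",d["frame"][:,:,::-1]); pickle.dump(d,open(f"{n}0.pkl","wb"))
    print(n,d["fx"],d["fy"],d["cx"],d["cy"],d["D"],np.round(d["cam_to_world"],3).tolist())
print(ctrl.get_obs(), ctrl.hold_point_z)
E
```

```text
pics
scene 527.5063303274528 527.5063303274528 315.5719528117306 250.86419902054018 [0.00169125 0.         0.         0.         0.        ] [[0.573, -0.422, 0.703, -354.548], [-0.819, -0.284, 0.498, -665.389], [-0.011, -0.861, -0.508, 732.347], [0.0, 0.0, 0.0, 1.0]]
top 548.7410902836469 548.7410902836469 313.5247717094564 238.45708828489208 [-0.12861673  0.          0.          0.          0.        ] [[-0.041, -0.975, 0.219, 259.283], [-0.999, 0.041, -0.005, -36.715], [-0.004, -0.219, -0.976, 1387.373], [0.0, 0.0, 0.0, 1.0]]
{'t': 0.1, 'qpos': array([-1.14297744e+00,  4.23762014e-01,  1.63059106e+00, -1.60556352e-06,
        1.08860596e+00, -1.90221924e-02]), 'qvel': array([ 0.00048473, -0.00207324, -0.00029521,  0.00036113,  0.00065572,
       -0.0001462 ]), 'joint_torque': array([ 3.66075719e-04, -5.45615137e+01, -2.74323463e+01,  6.44714828e-02,
        1.88050914e-02, -2.82937799e-05]), 'ee_pos': array([ 269.87937526, -563.18035313,  221.98978165]), 'orientation': array([-3.06220455e+00, -6.95776244e-01,  4.37654050e-04]), 'ft_force': array([ 0.41461517, -0.20878959,  0.29594067]), 'moment': array([-0.03405925,  0.01572905,  0.00229726]), 'width': 87.49176903021339} 18.700000000000003
```

View pics/scene0.png

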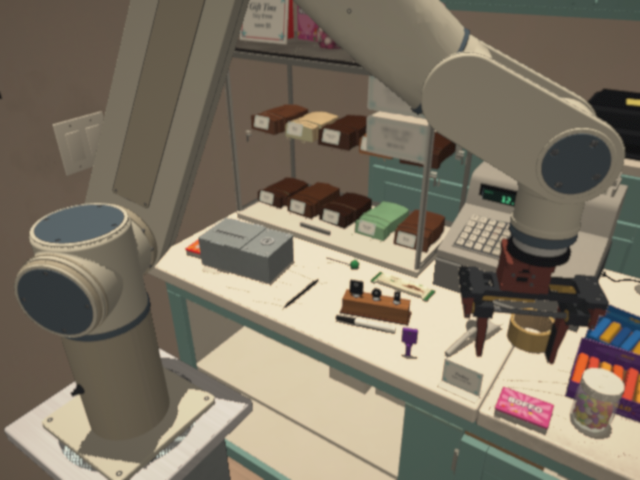

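View pics/top0.png

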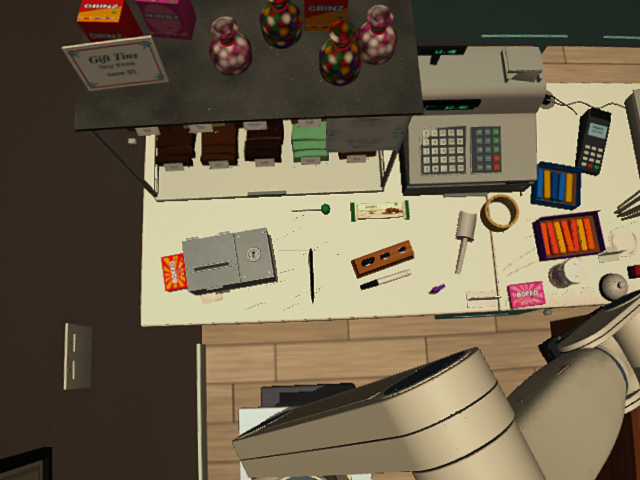

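```bash
python3 - <<'E'
import cv2
a=cv2.imread("pics/top0.png"); b=cv2.imread("pics/scene0.png")
cv2.imwrite("pics/c1.png",cv2.resize(a[215:315,330:460],None,fx=6,fy=6,interpolation=cv2.INTER_CUBIC))
cv2.imwrite("pics/c2.png",cv2.resize(b[270:360,320:430],None,fx=6,fy=6,interpolation=cv2.INTER_CUBIC))
cv2.imwrite("pics/c3.png",cv2.resize(a[215:315,155:285],None,fx=6,fy=6,interpolation=cv2.INTER_CUBIC))
E
```

```text
(no output)
```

View pics/c1.png

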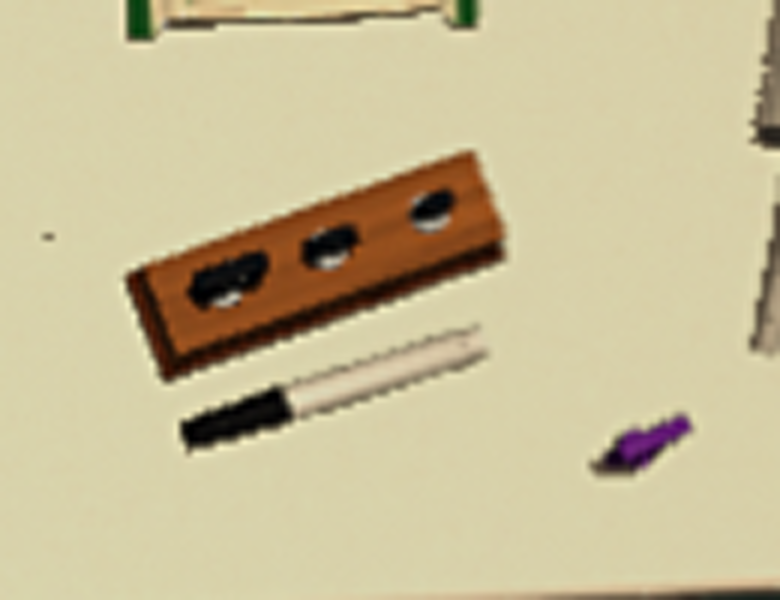

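View pics/c2.png

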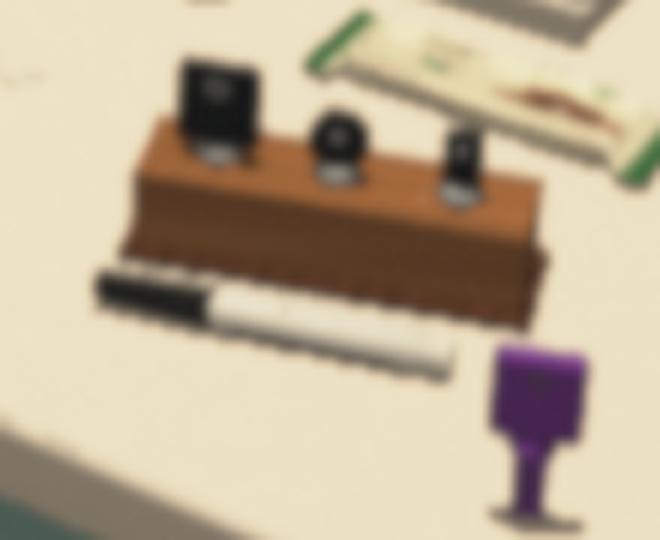

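View pics/c3.png

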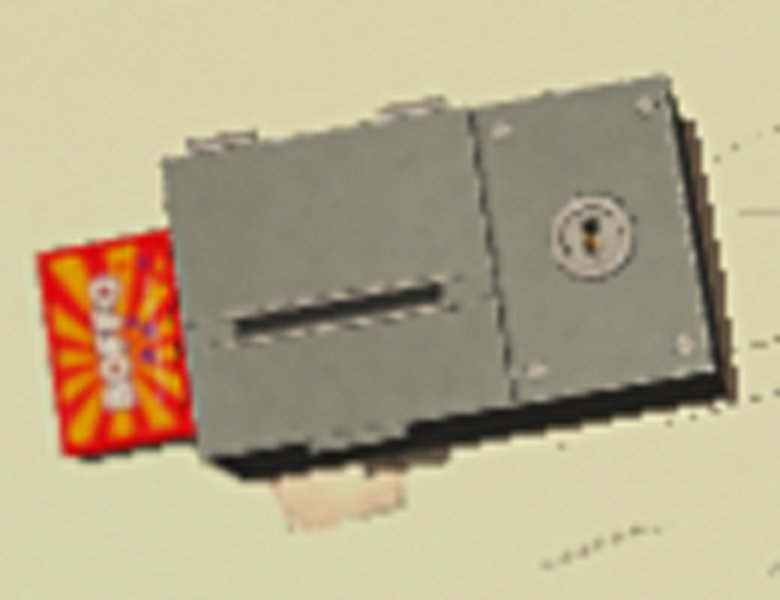

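```bash
cat > h.py <<'E'
import numpy as np,cv2,pickle
from scipy.spatial.transform import Rotation as R
def K(d): return np.array([[d["fx"],0,d["cx"]],[0,d["fy"],d["cy"]],[0,0,1.]])
def ray(d,uv):
    p=cv2.undistortPoints(np.array(uv,float).reshape(-1,1,2),K(d),np.array(d["D"],float)).reshape(-1,2)
    M=np.array(d["cam_to_world"]); v=np.c_[p,np.ones(len(p))]@M[:3,:3].T
    return M[:3,3],v
def onz(d,uv,z):
    o,v=ray(d,uv); return o+v*((z-o[2])/v[:,2])[:,None]
def proj(d,P):
    M=np.linalg.inv(np.array(d["cam_to_world"])); P=np.array(P,float).reshape(-1,3)
    return cv2.projectPoints(P@M[:3,:3].T+M[:3,3],np.zeros(3),np.zeros(3),K(d),np.array(d["D"],float))[0].reshape(-1,2)
def tri(d1,u1,d2,u2):
    o1,v1=ray(d1,u1);o2,v2=ray(d2,u2);out=[]
    for a,b in zip(v1,v2):
        A=np.c_[a,-b]; s=np.linalg.lstsq(A,o2-o1,rcond=None)[0]
        p,q=o1+a*s[0],o2+b*s[1]; out.append(np.r_[(p+q)/2,np.linalg.norm(p-q)])
    return np.array(out)
def cloud(d,mask):
    v,u=np.nonzero(mask&(d["range_z"]>0)); o,r=ray(d,np.c_[u,v]); return o+r*d["range_z"][v,u][:,None],np.c_[u,v]
E
cat > m.py <<'E'
from h import *
T=pickle.load(open("top0.pkl","rb"));S=pickle.load(open("scene0.pkl","rb"))
f=T["frame"].astype(int)
hsv=cv2.cvtColor(T["frame"],cv2.COLOR_RGB2HSV)
# stand top: brown
roi=np.zeros(f.shape[:2],bool); roi[230:290,340:425]=1
m=roi&(hsv[...,1]>120)&(hsv[...,2]>90)
P,uv=cloud(T,m); print("stand depth z med",np.median(P[:,2]),len(P))
m2=np.zeros(m.shape,np.uint8); sel=P[:,2]>33; m2[uv[sel,1],uv[sel,0]]=255
m2=cv2.morphologyEx(m2,cv2.MORPH_CLOSE,np.ones((9,9)))
c=max(cv2.findContours(m2,0,2)[0],key=cv2.contourArea).reshape(-1,2)
W=onz(T,c,40); r=cv2.minAreaRect(W[:,:2].astype(np.float32)); print("stand",r)
# box top
roi=np.zeros(m.shape,bool);roi[215:300,170:285]=1
P,uv=cloud(T,roi); sel=(P[:,2]>70)&(P[:,2]<90); print("box z",np.median(P[sel,2]))
m3=np.zeros(m.shape,np.uint8);m3[uv[sel,1],uv[sel,0]]=255
c=max(cv2.findContours(m3,0,2)[0],key=cv2.contourArea).reshape(-1,2)
W=onz(T,c,80); print("box",cv2.minAreaRect(W[:,:2].astype(np.float32)))
print("lock by pix",onz(T,[[253.7,254.5]],84.5))
# black key pixels in top
roi=np.zeros(m.shape,bool);roi[250:272,358:380]=1
print("range around key top", [])
P,uv=cloud(T,roi&(f.max(2)<60)); s=P[:,2]>65; print(len(P),np.percentile(P[:,2],[5,50,95]),P[s].mean(0))
E
python3 m.py
```

```text
stand depth z med 41.87535624513271 716
stand ((508.96331787109375, -217.77513122558594), (39.314083099365234, 146.8965301513672), 17.52012062072754)
box z 83.71323491176076
box ((512.07958984375, 168.92236328125), (136.9344482421875, 211.603271484375), 7.7946672439575195)
lock by pix [[518.68925291 102.79468228  84.5       ]]
range around key top []
87 [10.11863052 77.27513158 85.51484531] [ 493.26328981 -172.41832688   79.99791707]
```

```bash
python3 - <<'E'
from h import *
T=pickle.load(open("top0.pkl","rb"));S=pickle.load(open("scene0.pkl","rb"))
print("project lock to scene",proj(S,[518.7,102.8,84.5]))
st=np.array([508.96,-217.78]);a=np.radians(17.5);ex=np.array([np.cos(a),np.sin(a)]);ey=np.array([-ex[1],ex[0]])
for d,n in((S,"scene"),(T,"top")):
    b=d["frame"][:,:,::-1].copy(); b=cv2.resize(b,None,fx=6,fy=6,interpolation=cv2.INTER_CUBIC)
    def dot(p,col):
        u=proj(d,p)[0]; cv2.circle(b,tuple(((u+.5)*6).astype(int)),4,col,-1)
    for sx in(-20,20):
        for sy in(-74,74): dot(np.r_[st+sx*ex+sy*ey,40],(0,255,0))
    k=st+46*ey
    for sx in (-4.5,4.5):
      for s in(-16,16): dot(np.r_[k+s*ey+sx*ex,81],(0,0,255))
    for t in np.linspace(0,6.28,24): dot([518.7+18*np.cos(t),102.8+18*np.sin(t),84.5],(0,255,0))
    u=proj(d,np.r_[k,60])[0]*6; l=proj(d,[518.7,102.8,84.5])[0]*6
    for c,w,nm in((u,330,"k"),(l,250,"l")):
        x,y=c.astype(int); cr=b[max(y-w,0):y+w,max(0,x-w):x+w]; cv2.imwrite(f"pics/o_{n}_{nm}.png",cv2.resize(cr,(400,400)))
a=[cv2.imread(f"pics/o_{n}_{k}.png") for k in"kl" for n in("scene","top")]
cv2.imwrite("pics/ov.png",cv2.resize(np.vstack([np.hstack(a[:2]),np.hstack(a[2:])]),(600,600)))
E
```

```text
project lock to scene [[267.14083607 239.6831034 ]]
```

View pics/ov.png

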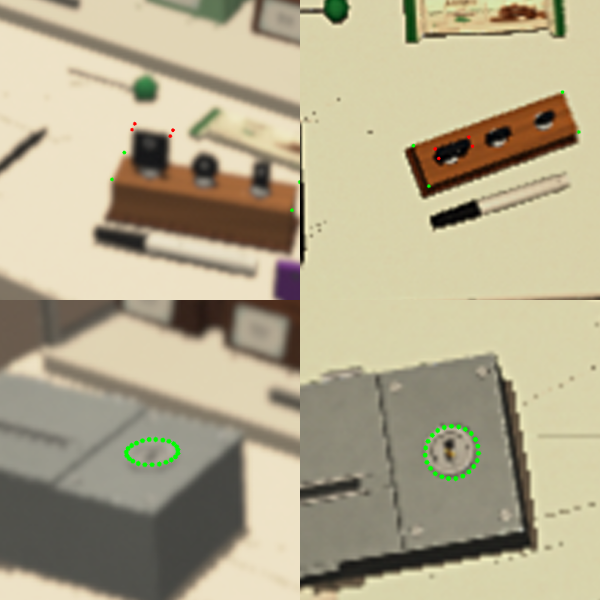

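Candidates: big square black head at scene (356,288)/top (368,261), round head (376,293), narrow head (397,297), and the purple look-alike (409,340). The crops show that the big square head at the left (+y) end slot of the stand is the drop-box key. The top overlay fits, and the scene view differs by about 2 mm.

```bash
cat > go.py <<'E'
import sys; from h import *
from workcell import ctrl
# python go.py x y z yawdeg n : plan rows in tool axes
o=ctrl.get_obs(); p=o["ee_pos"]; Rm=R.from_rotvec(o["orientation"])
yaw=np.degrees(np.arctan2(*Rm.as_matrix()[[1,0],0])); 
print("t",round(o["t"],2),"p",p.round(2),"yaw",yaw.round(2),"z-axis",Rm.as_matrix()[:,2].round(4),"F",o["ft_force"].round(1),"M",o["moment"].round(2),"w",o["width"].round(1),"q",o["qpos"].round(2))
if len(sys.argv)>4:
    t=np.array(sys.argv[1:4],float); ty=np.radians(float(sys.argv[4])); n=int(sys.argv[5])
    G=R.from_matrix(np.array([[np.cos(ty),np.sin(ty),0],[np.sin(ty),-np.cos(ty),0],[0,0,-1.]]).copy())
    rv=(Rm.inv()*G).as_rotvec(); print("full delta tool",Rm.inv().apply(t-p).round(2),rv.round(4))
    c=Rm
    for i in range(n):
        print(np.r_[c.inv().apply((t-p)/n).round(1),(rv/n).round(3)].tolist()); c=c*R.from_rotvec(rv/n)
E
python3 go.py 495 -174 140 107.5 14; python3 - <<'E'
import sys; sys.path.insert(0,'.')
from h import *
T=pickle.load(open("top0.pkl","rb"))
for u in [(300,123),(120,125),(390,120),(260,190)]:
    z=T["range_z"][u[1],u[0]]; M=T["cam_to_world"]; o,v=ray(T,[u]); print(u,(o+v*z).round())
E
```

```text
(300, 123) [[762. -24. 292.]]
(120, 125) [[679. 293. 504.]]
(390, 120) [[ 687. -192.  455.]]
(260, 190) [[701.  90.  24.]]Traceback (most recent call last):
  File "go.py", line 6, in <module>
    print("t",round(o["t"],2),"p",p.round(2),"yaw",yaw.round(2),"z-axis",Rm.as_matrix()[:,2].round(4),"F",o["ft_force"].round(1),"M",o["moment"].round(2),"w",o["width"].round(1),"q",o["qpos"].round(2))
                                                                                                                                                              ^^^^^^^^^^^^^^^^
AttributeError: 'float' object has no attribute 'round'
```

```bash
sed -i 's/o\["width"\].round(1)/round(o["width"],1)/' go.py; python3 go.py 495 -174 140 107.5 15
```

```text
t 0.1 p [ 269.88 -563.18  221.99] yaw 25.6 z-axis [-6.0e-04  1.2e-03 -1.0e+00] F [ 0.4 -0.2  0.3] M [-0.03  0.02  0.  ] w 87.5 q [-1.14  0.42  1.63 -0.    1.09 -0.02]
full delta tool [ 371.19 -253.58   82.35] [-1.1000e-03 -1.0000e-03 -1.4294e+00]
[24.7, -16.9, 5.5, -0.0, -0.0, -0.095]
[26.2, -14.5, 5.5, -0.0, -0.0, -0.095]
[27.5, -11.9, 5.5, -0.0, -0.0, -0.095]
[28.5, -9.2, 5.5, -0.0, -0.0, -0.095]
[29.3, -6.5, 5.5, -0.0, -0.0, -0.095]
[29.7, -3.7, 5.5, -0.0, -0.0, -0.095]
[30.0, -0.8, 5.5, -0.0, -0.0, -0.095]
[29.9, 2.0, 5.5, -0.0, -0.0, -0.095]
[29.6, 4.9, 5.5, -0.0, -0.0, -0.095]
[29.0, 7.7, 5.5, -0.0, -0.0, -0.095]
[28.1, 10.4, 5.5, -0.0, -0.0, -0.095]
[27.0, 13.0, 5.5, -0.0, -0.0, -0.095]
[25.6, 15.5, 5.5, -0.0, -0.0, -0.095]
[24.1, 17.9, 5.5, -0.0, -0.0, -0.095]
[22.2, 20.1, 5.5, -0.0, -0.0, -0.095]
```

Emit:
{"method": "move_arm", "body": {"deltas": [[24.7,-16.9,5.5,0,0,-0.095],[26.2,-14.5,5.5,0,0,-0.095],[27.5,-11.9,5.5,0,0,-0.095],[28.5,-9.2,5.5,0,0,-0.095],[29.3,-6.5,5.5,0,0,-0.095]], "hand": 0.1}}

```text
t: 0.52
ee_pos: [343.8, -433.9, 192.8]
orientation: [2.806, 1.411, -0.002]
ft_force: [1.4, -0.4, -0.7]
width: 58.2
```

```bash
python3 go.py 495 -174 140 107.5 10
```

```text
t 0.52 p [ 343.82 -433.91  192.76] yaw 53.39 z-axis [-5.0e-04 -1.4e-03 -1.0e+00] F [ 1.4 -0.4 -0.7] M [-0.04 -0.08  0.03] w 58.2 q [-0.92  0.36  1.81 -0.    0.97 -0.28]
full delta tool [298.87 -33.66  52.31] [-3.000e-04  1.500e-03 -9.443e-01]
[29.9, -3.4, 5.2, -0.0, 0.0, -0.094]
[30.1, -0.5, 5.2, -0.0, 0.0, -0.094]
[30.0, 2.3, 5.2, -0.0, 0.0, -0.094]
[29.6, 5.1, 5.2, -0.0, 0.0, -0.094]
[29.0, 7.9, 5.2, -0.0, 0.0, -0.094]
[28.1, 10.6, 5.3, -0.0, 0.0, -0.094]
[27.0, 13.2, 5.3, -0.0, 0.0, -0.094]
[25.7, 15.7, 5.3, -0.0, 0.0, -0.094]
[24.1, 18.0, 5.3, -0.0, 0.0, -0.094]
[22.2, 20.2, 5.3, -0.0, 0.0, -0.094]
```

Emit:
{"method": "move_arm", "body": {"deltas": [[29.9,-3.4,5.2,0,0,-0.094],[30.1,-0.5,5.2,0,0,-0.094],[30,2.3,5.2,0,0,-0.094],[29.6,5.1,5.2,0,0,-0.094],[29,7.9,5.2,0,0,-0.094]]}}

```text
t: 0.93
ee_pos: [419.7, -295.8, 164.1]
orientation: [-2.376, -2.052, 0.002]
ft_force: [0.3, 0.3, -0.4]
width: 39.3
```

```bash
python3 go.py 495 -174 140 107.5 5
```

```text
t 0.93 p [ 419.71 -295.83  164.14] yaw 81.64 z-axis [-2.3e-03  4.0e-04 -1.0e+00] F [ 0.3  0.3 -0.4] M [-0.01 -0.14  0.04] w 39.3 q [-0.64  0.34  1.92 -0.    0.88 -0.49]
full delta tool [131.48  56.84  24.01] [-0.0023 -0.0006 -0.4513]
[26.3, 11.4, 4.8, -0.0, -0.0, -0.09]
[25.2, 13.7, 4.8, -0.0, -0.0, -0.09]
[23.8, 15.9, 4.8, -0.0, -0.0, -0.09]
[22.3, 18.0, 4.8, -0.0, -0.0, -0.09]
[20.6, 19.9, 4.8, -0.0, -0.0, -0.09]
```

Emit:
{"method": "move_arm", "body": {"deltas": [[26.3,11.4,4.8,0,0,-0.09],[25.2,13.7,4.8,0,0,-0.09],[23.8,15.9,4.8,0,0,-0.09],[22.3,18.0,4.8,0,0,-0.09],[20.6,19.9,4.8,0,0,-0.09]]}}

```text
t: 1.35
ee_pos: [495.4, -165.6, 137.8]
orientation: [-1.827, -2.55, 0.002]
ft_force: [0.3, -0.8, 0.3]
width: 39.2
```

```bash
python3 go.py 495 -174 105 107.5 4
```

```text
t 1.35 p [ 495.4  -165.6   137.77] yaw 108.77 z-axis [-0.0047  0.0017 -1.    ] F [ 0.3 -0.8  0.3] M [-0.03 -0.17  0.05] w 39.2 q [-0.35  0.4   1.91 -0.    0.84 -0.67]
full delta tool [-7.92 -2.95 32.76] [-0.004  -0.0031  0.0222]
[-2.0, -0.7, 8.2, -0.001, -0.001, 0.006]
[-2.0, -0.7, 8.2, -0.001, -0.001, 0.006]
[-2.0, -0.7, 8.2, -0.001, -0.001, 0.006]
[-2.0, -0.7, 8.2, -0.001, -0.001, 0.006]
```

Emit:
{"method": "move_arm", "body": {"deltas": [[-3,-1.5,10,0,0,0.01],[-2,-1,10,0,0,0.005],[-1,0,8,0,0,0],[0,0,3,0,0,0]]}}

```text
t: 1.68
ee_pos: [496.3, -168.3, 103.7]
orientation: [-1.836, -2.543, 0.002]
ft_force: [-1.3, -0.2, 0.2]
width: 39.5
```

```bash
cat > snap.py <<'E'
import sys; from h import *
from workcell import eyes
# snap tag, X Y Z centre, half size mm -> crops of both views
tag=sys.argv[1]; c=np.array(sys.argv[2:5],float); w=int(sys.argv[5])
out=[]
for n in("scene","top"):
    d=eyes.get_image(n); pickle.dump(d,open(f"{n}_{tag}.pkl","wb"))
    u,v=proj(d,c)[0].astype(int); cr=d["frame"][max(v-w,0):v+w,max(u-w,0):u+w,::-1]
    print(n,"crop origin",max(u-w,0),max(v-w,0),"scale",400/(2*w))
    out.append(cv2.resize(cr,(400,400),interpolation=cv2.INTER_CUBIC))
cv2.imwrite(f"pics/{tag}.png",np.hstack(out))
E
python3 go.py 495 -174 52 107.5 4; python3 snap.py s1 495 -174 80 40
```

```text
t 1.68 p [ 496.27 -168.26  103.75] yaw 108.34 z-axis [-0.0053  0.0023 -1.    ] F [-1.3 -0.2  0.2] M [-0.05 -0.08  0.02] w 39.5 q [-0.35  0.46  1.93  0.    0.77 -0.67]
full delta tool [-5.25 -2.79 51.74] [-0.0043 -0.0038  0.0147]
[-1.3, -0.7, 12.9, -0.001, -0.001, 0.004]
[-1.3, -0.7, 12.9, -0.001, -0.001, 0.004]
[-1.3, -0.7, 12.9, -0.001, -0.001, 0.004]
[-1.3, -0.7, 12.9, -0.001, -0.001, 0.004]
scene crop origin 316 239 scale 5.0
top crop origin 328 219 scale 5.0
```

View pics/s1.png

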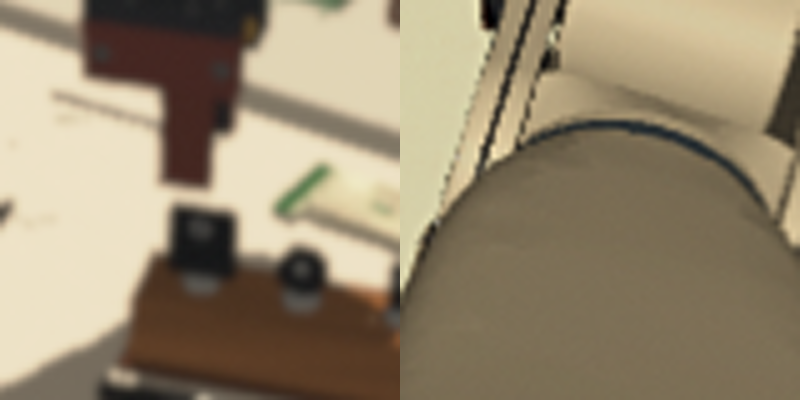

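```bash
python3 - <<'E'
from h import *
S=pickle.load(open("scene_s1.pkl","rb"))
p=np.array([496.27,-168.26,103.75]);a=np.radians(108.34);tx=np.array([np.cos(a),np.sin(a),0]);ty=np.array([np.sin(a),-np.cos(a),0])
print("jaw y",ty)
for off in(-20,-33): 
  for s in(-10,0,10): print(off,s,proj(S,p+off*ty+s*tx))
# key head bounds projected: measured head in scene crop
k=np.array([495.1,-173.9])
a=np.radians(17.5);ex=np.array([np.cos(a),np.sin(a),0]);ey=np.array([-ex[1],ex[0],0])
for z in(45,81):
  for s in(-16,16): print("head front",z,s,proj(S,np.r_[k,z]-4.5*ex+s*ey))
E
python3 -c "
import cv2;a=cv2.imread('pics/s1.png')[:,:400];cv2.imwrite('pics/s1z.png',cv2.resize(a[120:320,100:300],(800,800)[:2] if 0 else (600,600),interpolation=2))"
```

```text
jaw y [0.94920604 0.3146552  0.        ]
-20 -10 [[357.54063079 275.18896627]]
-20 0 [[353.04752139 274.50786369]]
-20 10 [[348.57411609 273.8297525 ]]
-33 -10 [[356.20607465 278.37522751]]
-33 0 [[351.67363486 277.68065054]]
-33 10 [[347.16125754 276.98915346]]
head front 45 -16 [[362.74534633 294.94699246]]
head front 45 16 [[348.89925284 292.5969376 ]]
head front 81 -16 [[363.31000779 281.59723028]]
head front 81 16 [[349.24410473 279.30680362]]
```

View pics/s1z.png

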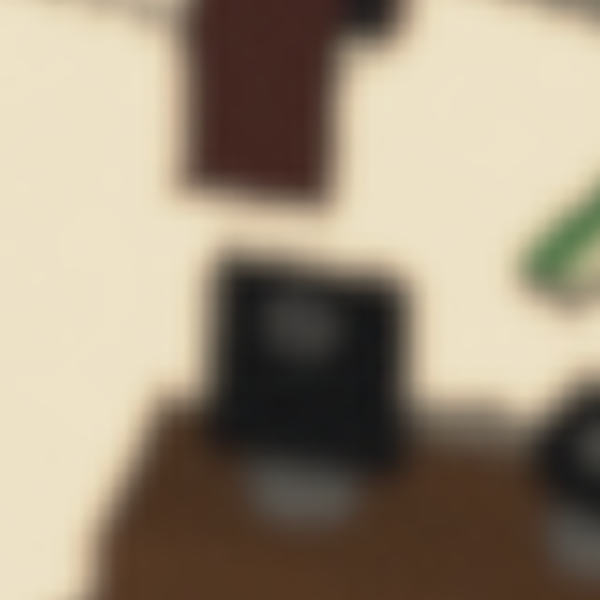

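Emit:
{"method": "move_arm", "body": {"deltas": [[-5,-2.5,10,-0.004,-0.004,0.012],[-2,-1,14,0,0,0.004],[0,0,12,0,0,0],[0,0,8,0,0,0]]}}

```text
t: 2.12
ee_pos: [495.7, -180.9, 61.5]
orientation: [1.867, 2.52, 0.002]
ft_force: [-0.2, -0.5, -0.1]
width: 39.5
```

```bash
python3 go.py 495 -174 51 107.5 2
```

```text
t 2.12 p [ 495.71 -180.92   61.54] yaw 106.92 z-axis [ 0.0051 -0.0024 -1.    ] F [-0.2 -0.5 -0.1] M [-0.02 -0.04 -0.01] w 39.5 q [-0.37  0.53  1.94 -0.    0.67 -0.67]
full delta tool [ 6.87  1.29 10.52] [ 0.0042  0.0038 -0.0101]
[3.4, 0.6, 5.3, 0.002, 0.002, -0.005]
[3.4, 0.7, 5.3, 0.002, 0.002, -0.005]
```

Emit:
{"method": "move_arm", "body": {"deltas": [[4,0.7,4,0.003,0.003,-0.008],[2,0.4,3,0,0,0],[0,0,1,0,0,0],[0,0,0,0,0,0]]}}

```text
t: 2.45
ee_pos: [493.9, -175.8, 52.6]
orientation: [-1.864, -2.528, 0.0]
ft_force: [-0.2, 0.1, 0.5]
width: 40.0
```

```bash
python3 go.py 495 -174 51 107.5 2
```

```text
t 2.45 p [ 493.91 -175.85   52.55] yaw 107.21 z-axis [-4.e-04  2.e-04 -1.e+00] F [-0.2  0.1  0.5] M [ 0.03 -0.09 -0.01] w 40.0 q [-0.36  0.54  1.95  0.    0.65 -0.67]
full delta tool [1.44 1.59 1.55] [-0.0003 -0.0004 -0.0051]
[0.7, 0.8, 0.8, -0.0, -0.0, -0.003]
[0.7, 0.8, 0.8, -0.0, -0.0, -0.003]
```

Emit:
{"method": "move_arm", "body": {"deltas": [[1,1,1.5,0,0,-0.005],[0,0,1,0,0,0],[0,0,0,0,0,0]]}}

```text
t: 2.7
ee_pos: [495.5, -174.5, 51.0]
orientation: [1.856, 2.533, 0.001]
ft_force: [-0.7, 0.5, 0.4]
width: 39.6
```

```bash
python3 go.py 495 -174 50 107.5 1;python3 snap.py s2 495 -174 70 30
```

```text
t 2.7 p [ 495.47 -174.55   51.02] yaw 107.55 z-axis [ 1.5e-03 -5.0e-04 -1.0e+00] F [-0.7  0.5  0.4] M [ 0.04 -0.11  0.03] w 39.6 q [-0.36  0.55  1.94  0.    0.65 -0.67]
full delta tool [ 0.66 -0.28  1.02] [0.0013 0.0009 0.0008]
[0.7, -0.3, 1.0, 0.001, 0.001, 0.001]
scene crop origin 326 253 scale 6.666666666666667
top crop origin 337 230 scale 6.666666666666667
```

View pics/s2.png

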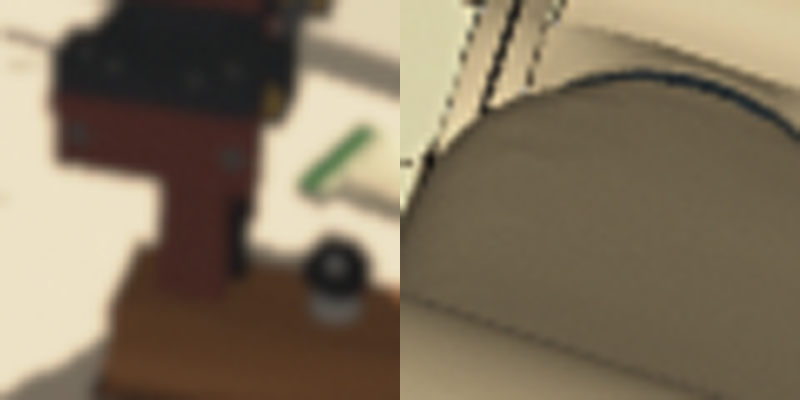

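Emit:
{"method": "move_arm", "body": {"deltas": [[0,0,0.5,0,0,0],[0,0,0,0,0,0],[0,0,0,0,0,0],[0,0,0,0,0,0],[0,0,0,0,0,0]], "hand": 1}}

```text
t: 3.22
ee_pos: [495.4, -174.7, 50.9]
orientation: [1.855, 2.533, 0.0]
ft_force: [-12.0, -5.9, 0.6]
width: 9.7
```

```bash
python3 go.py 495 -174 50 107.5 1;python3 snap.py s3 495 -174 70 30
```

```text
t 3.22 p [ 495.44 -174.66   50.95] yaw 107.56 z-axis [ 1.5e-03 -7.0e-04 -1.0e+00] F [-12.   -5.9   0.6] M [-1.22  2.61  0.04] w 9.7 q [-0.36  0.55  1.94 -0.    0.65 -0.67]
full delta tool [ 0.76 -0.22  0.94] [0.0012 0.0011 0.0011]
[0.8, -0.2, 0.9, 0.001, 0.001, 0.001]
scene crop origin 326 253 scale 6.666666666666667
top crop origin 337 230 scale 6.666666666666667
```

View pics/s3.png

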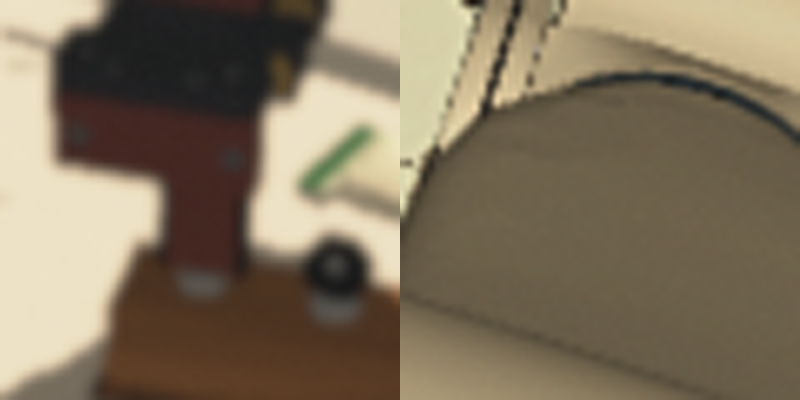

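Emit:
{"method": "move_arm", "body": {"deltas": [[0,-0.7,0,0,0,0],[0,0,0,0,0,0]]}}

```text
t: 3.48
ee_pos: [493.4, -174.7, 50.5]
orientation: [-1.856, -2.534, 0.001]
ft_force: [0.2, 0.1, -0.7]
width: 8.5
```

```bash
python3 go.py
```

```text
t 3.48 p [ 493.38 -174.75   50.46] yaw 107.54 z-axis [-8.e-04 -1.e-04 -1.e+00] F [ 0.2  0.1 -0.7] M [-0.06 -0.1   0.01] w 8.5 q [-0.36  0.55  1.95 -0.    0.65 -0.67]
```

Emit:
{"method": "move_arm", "body": {"deltas": [[0,0,-5,0,0,0],[0,0,-12,0,0,0],[0,0,-20,0,0,0],[0,0,-25,0,0,0],[0,0,-25,0,0,0]]}}

```text
t: 3.9
ee_pos: [492.0, -174.1, 138.6]
orientation: [-1.853, -2.529, 0.003]
ft_force: [1.5, 0.1, 0.6]
width: 8.6
```

```bash
python3 go.py 517 102 142 188 14
```

```text
t 3.9 p [ 492.   -174.12  138.6 ] yaw 107.54 z-axis [-0.0062  0.0021 -1.    ] F [1.5 0.1 0.6] M [-0.03 -0.11  0.01] w 8.6 q [-0.36  0.4   1.91 -0.    0.84 -0.67]
full delta tool [255.76 107.05  -2.97] [-0.0017 -0.007  -1.4043]
[18.3, 7.6, -0.2, -0.0, -0.0, -0.1]
[17.4, 9.4, -0.2, -0.0, -0.0, -0.1]
[16.4, 11.1, -0.2, -0.0, -0.0, -0.1]
[15.2, 12.7, -0.2, -0.0, -0.0, -0.1]
[13.8, 14.2, -0.2, -0.0, -0.0, -0.1]
[12.3, 15.5, -0.2, -0.0, -0.0, -0.1]
[10.7, 16.6, -0.2, -0.0, -0.0, -0.1]
[9.0, 17.6, -0.3, -0.0, -0.0, -0.1]
[7.2, 18.4, -0.3, -0.0, -0.0, -0.1]
[5.3, 19.1, -0.3, -0.0, -0.0, -0.1]
[3.4, 19.5, -0.3, -0.0, -0.0, -0.1]
[1.4, 19.8, -0.3, -0.0, -0.0, -0.1]
[-0.6, 19.8, -0.3, -0.0, -0.0, -0.1]
[-2.6, 19.6, -0.2, -0.0, -0.0, -0.1]
```

Emit:
{"method": "move_arm", "body": {"deltas": [[18.3,7.6,-0.5,0,0,-0.1],[17.4,9.4,-0.5,0,0,-0.1],[16.4,11.1,-0.5,0,0,-0.1],[15.2,12.7,-0.5,0,0,-0.1],[13.8,14.2,-0.5,0,0,-0.1]]}}

```text
t: 4.32
ee_pos: [507.0, -76.5, 154.3]
orientation: [1.148, 2.91, 0.003]
ft_force: [0.5, -0.0, -0.3]
width: 8.8
```

```bash
python3 go.py 517 102 142 188 10;python3 snap.py s4 493 -100 110 40
```

```text
t 4.32 p [506.96 -76.46 154.33] yaw 136.94 z-axis [ 0.0131 -0.0029 -0.9999] F [ 0.5 -0.  -0.3] M [ 0.02 -0.13  0.08] w 8.8 q [-0.17  0.35  1.94 -0.    0.84 -0.99]
full delta tool [114.64 137.18  11.94] [ 0.0012  0.0138 -0.891 ]
[11.5, 13.7, 1.2, 0.0, 0.001, -0.089]
[10.2, 14.7, 1.2, 0.0, 0.001, -0.089]
[8.8, 15.5, 1.2, 0.0, 0.001, -0.089]
[7.4, 16.3, 1.2, 0.0, 0.001, -0.089]
[6.0, 16.9, 1.2, 0.0, 0.001, -0.089]
[4.4, 17.3, 1.2, 0.0, 0.001, -0.089]
[2.9, 17.6, 1.2, 0.0, 0.001, -0.089]
[1.3, 17.8, 1.2, 0.0, 0.001, -0.089]
[-0.3, 17.9, 1.2, 0.0, 0.001, -0.089]
[-1.9, 17.8, 1.2, 0.0, 0.001, -0.089]
scene crop origin 288 218 scale 5.0
top crop origin 298 219 scale 5.0
```

View pics/s4.png

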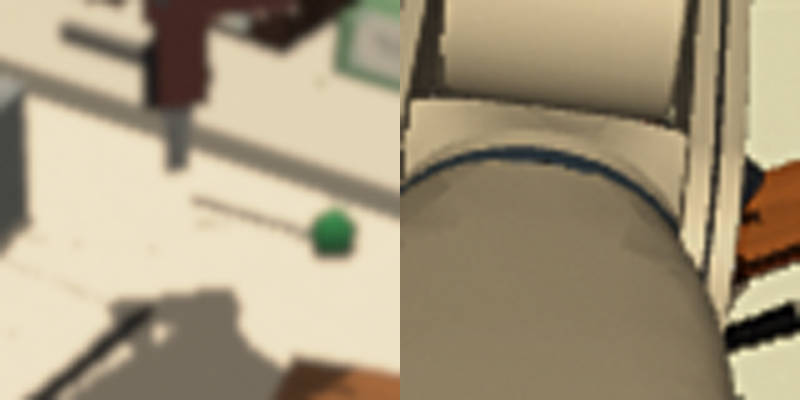

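The key hangs straight from the fingers, with its tip at crop (177,170), about scene pixel (323,252). I'll go on to the lock.

Emit:
{"method": "move_arm", "body": {"deltas": [[11.5,13.7,1,0,0,-0.089],[10.2,14.7,1,0,0,-0.089],[8.8,15.5,1,0,0,-0.089],[7.4,16.3,1,0,0,-0.089],[6.0,16.9,1,0,0,-0.089]]}}

```text
t: 4.83
ee_pos: [513.9, 12.6, 153.1]
orientation: [0.476, 3.086, -0.002]
ft_force: [0.1, -0.5, -0.8]
width: 8.7
```

```bash
python3 go.py 517 102 145 188 6
```

```text
t 4.83 p [513.93  12.6  153.07] yaw 162.47 z-axis [ 0.0183 -0.0041 -0.9998] F [ 0.1 -0.5 -0.8] M [ 0.02 -0.15 -0.  ] w 8.7 q [ 0.    0.35  1.94 -0.01  0.83 -1.26]
full delta tool [24.15 86.16  7.76] [-0.0026  0.0188 -0.4456]
[4.0, 14.4, 1.3, -0.0, 0.003, -0.074]
[2.9, 14.6, 1.3, -0.0, 0.003, -0.074]
[1.8, 14.8, 1.3, -0.0, 0.003, -0.074]
[0.7, 14.9, 1.3, -0.0, 0.003, -0.074]
[-0.4, 14.9, 1.3, -0.0, 0.003, -0.074]
[-1.5, 14.8, 1.3, -0.0, 0.003, -0.074]
```

Emit:
{"method": "move_arm", "body": {"deltas": [[4,14.4,1.3,0,0.005,-0.09],[2.9,14.6,1.3,0,0.004,-0.08],[1.8,14.8,1.3,0,0.003,-0.08],[0.7,14.9,1.3,0,0.003,-0.08],[-0.4,12,1.3,0,0.003,-0.07]]}}

```text
t: 5.25
ee_pos: [516.7, 85.0, 149.6]
orientation: [-0.157, 3.134, -0.003]
ft_force: [0.1, 0.4, -0.3]
width: 9.1
```

```bash
python3 go.py 517 102 140 187.8 2
```

```text
t 5.25 p [516.68  85.02 149.59] yaw -174.26 z-axis [ 0.0035 -0.0021 -1.    ] F [ 0.1  0.4 -0.3] M [ 0.12 -0.16  0.01] w 9.1 q [ 0.14  0.38  1.91 -0.    0.85 -1.53]
full delta tool [-1.98 16.89  9.56] [-0.0025  0.0033 -0.0359]
[-1.0, 8.4, 4.8, -0.001, 0.002, -0.018]
[-1.2, 8.4, 4.8, -0.001, 0.002, -0.018]
```

Emit:
{"method": "move_arm", "body": {"deltas": [[-1,8,3,-0.001,0.002,-0.018],[-1,5,3,-0.001,0.001,-0.01],[0,2,2,0,0,-0.004],[0,0,0,0,0,0]]}}

```text
t: 5.58
ee_pos: [518.1, 100.8, 142.3]
orientation: [-0.2, 3.133, -0.0]
ft_force: [-0.6, 0.3, -0.5]
width: 8.6
```

```bash
python3 go.py 517 102 140 187.8 2;python3 snap.py s5 517 102 100 30
```

```text
t 5.58 p [518.13 100.84 142.31] yaw -172.68 z-axis [ 0.0019 -0.     -1.    ] F [-0.6  0.3 -0.5] M [ 0.1  -0.16 -0.02] w 8.6 q [ 0.17  0.39  1.9  -0.    0.84 -1.53]
full delta tool [0.98 1.3  2.31] [-0.0003  0.0019 -0.0084]
[0.5, 0.6, 1.2, -0.0, 0.001, -0.004]
[0.5, 0.6, 1.2, -0.0, 0.001, -0.004]
scene crop origin 236 204 scale 6.666666666666667
top crop origin 223 223 scale 6.666666666666667
```

View pics/s5.png

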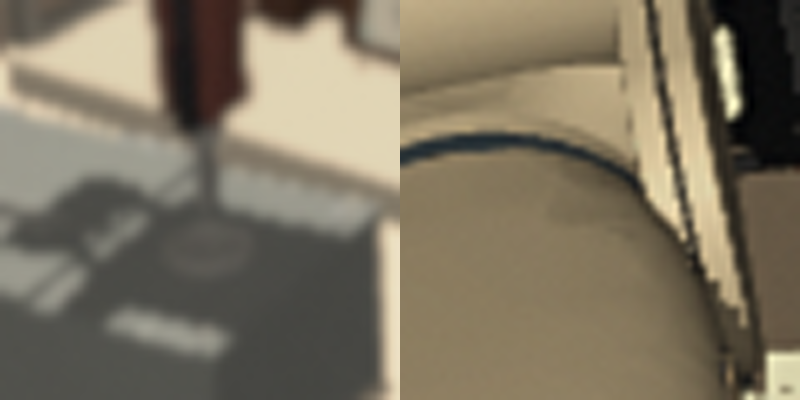

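```bash
python3 - <<'E'
from h import *
a=pickle.load(open("scene_s5.pkl","rb"))["frame"];b=pickle.load(open("scene0.pkl","rb"))["frame"]
o=[]
for f in(a,b):
    c=f[220:250,250:285,::-1]; c=cv2.normalize(c,None,0,255,cv2.NORM_MINMAX); o.append(cv2.resize(c,(400,343),interpolation=cv2.INTER_CUBIC))
cv2.imwrite("pics/z5.png",np.hstack(o))
S=pickle.load(open("scene_s5.pkl","rb"))
p=np.array([518.13,100.84,142.31])
for dz in(-10.5,-40.5): print(proj(S,p+[0,0,dz]))
print(proj(S,[517,102,84.5]),proj(S,[518.7,102.8,84.5]), "mm/px", (proj(S,[518,102,85])-proj(S,[517,102,85])), (proj(S,[517,103,85])-proj(S,[517,102,85])))
E
```

```text
[[266.50596635 223.25359649]]
[[267.20437346 233.93658839]]
[[266.9553334  240.04565692]] [[267.14083607 239.6831034 ]] mm/px [[ 0.25418481 -0.16209396]] [[-0.30809442 -0.10888951]]
```

View pics/z5.png

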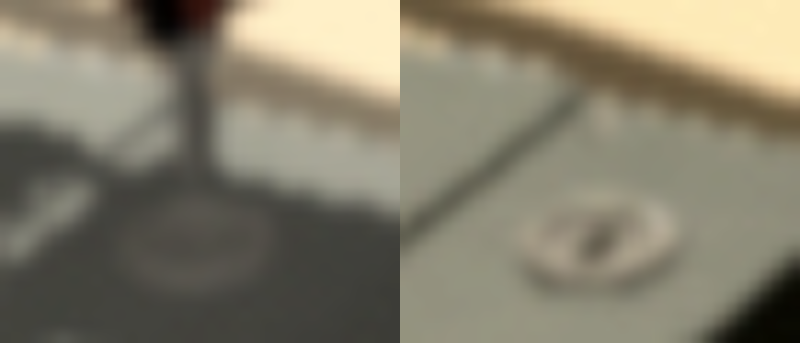

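Emit:
{"method": "move_arm", "body": {"deltas": [[0.8,1.2,5,0,0.002,-0.008],[0,0,5,0,0,0],[0,0,3,0,0,0],[0,0,0,0,0,0]]}}

```text
t: 6.02
ee_pos: [517.3, 100.1, 128.5]
orientation: [-0.208, 3.135, -0.001]
ft_force: [-0.3, -0.0, -0.8]
width: 8.9
```

```bash
python3 go.py 517.2 102.2 125 187.8 1
```

```text
t 6.02 p [517.27 100.08 128.46] yaw -172.4 z-axis [ 2.e-04 -6.e-04 -1.e+00] F [-0.3 -0.  -0.8] M [ 0.1  -0.09  0.01] w 8.9 q [ 0.17  0.42  1.91 -0.    0.81 -1.53]
full delta tool [-0.21  2.11  3.46] [-0.0006  0.0001 -0.0034]
[-0.2, 2.1, 3.5, -0.001, 0.0, -0.003]
```

Emit:
{"method": "move_arm", "body": {"deltas": [[0,2.2,1,0,0,-0.003],[0,0,1,0,0,0],[0,0,0,0,0,0]]}}

```text
t: 6.27
ee_pos: [516.6, 102.0, 125.7]
orientation: [0.212, -3.133, 0.001]
ft_force: [-0.4, -0.0, 0.4]
width: 8.7
```

```bash
python3 go.py 517.2 102.2 122 187.8 1
```

```text
t 6.27 p [516.6  102.03 125.69] yaw -172.26 z-axis [-1.e-03 -8.e-04 -1.e+00] F [-0.4 -0.   0.4] M [ 0.07 -0.09  0.01] w 8.7 q [ 0.17  0.42  1.91 -0.    0.81 -1.53]
full delta tool [-0.62  0.09  3.69] [-0.0006 -0.001  -0.0011]
[-0.6, 0.1, 3.7, -0.001, -0.001, -0.001]
```

Emit:
{"method": "move_arm", "body": {"deltas": [[-0.6,0,2,0,-0.001,0],[0,0,2,0,0,0],[0,0,1,0,0,0]]}}

```text
t: 6.52
ee_pos: [518.1, 102.5, 121.0]
orientation: [-0.212, 3.132, -0.0]
ft_force: [0.6, 2.9, 2.6]
width: 8.8
```

```bash
python3 go.py 517.2 102.2 122 187.8 1
```

```text
t 6.52 p [518.05 102.48 120.98] yaw -172.26 z-axis [ 2.e-03 -1.e-04 -1.e+00] F [0.6 2.9 2.6] M [ 0.52 -0.23 -0.01] w 8.8 q [ 0.17  0.43  1.91 -0.    0.8  -1.53]
full delta tool [ 0.88 -0.17 -1.02] [-0.0004  0.002  -0.001 ]
[0.9, -0.2, -1.0, -0.0, 0.002, -0.001]
```

Emit:
{"method": "move_arm", "body": {"deltas": [[0,0.5,1,0,0,0],[0,0.2,1,0,0,0]]}}

```text
t: 6.68
ee_pos: [518.9, 103.5, 119.2]
orientation: [-0.212, 3.13, 0.0]
ft_force: [-0.2, -0.2, -0.8]
width: 8.8
```

```bash
python3 go.py 517.2 102.2 122 187.8 1
```

```text
t 6.68 p [518.86 103.47 119.18] yaw -172.26 z-axis [ 4.e-03  3.e-04 -1.e+00] F [-0.2 -0.2 -0.8] M [ 0.09 -0.26  0.01] w 8.8 q [ 0.17  0.43  1.91 -0.    0.79 -1.53]
full delta tool [ 1.81 -1.04 -2.83] [-0.0002  0.004  -0.001 ]
[1.8, -1.0, -2.8, -0.0, 0.004, -0.001]
```

Emit:
{"method": "move_arm", "body": {"deltas": [[0.3,0,1.5,0,0.002,0],[0.3,0,1.5,0,0.002,0],[0,0,1,0,0,0]]}}

```text
t: 6.93
ee_pos: [519.1, 103.5, 115.1]
orientation: [-0.212, 3.133, -0.0]
ft_force: [0.6, -0.9, -0.1]
width: 8.8
```

```bash
python3 go.py 518 103.2 115 187.8 1
```

```text
t 6.93 p [519.14 103.49 115.13] yaw -172.24 z-axis [ 1.6e-03 -2.0e-04 -1.0e+00] F [ 0.6 -0.9 -0.1] M [ 0.06 -0.27 -0.02] w 8.8 q [ 0.17  0.44  1.91 -0.    0.79 -1.53]
full delta tool [ 1.17 -0.13  0.12] [-0.0004  0.0016 -0.0007]
[1.2, -0.1, 0.1, -0.0, 0.002, -0.001]
```

Emit:
{"method": "move_arm", "body": {"deltas": [[0,-0.2,2,0,0.001,0],[0,0,2,0,0,0],[0,0,2,0,0,0]]}}

```text
t: 7.18
ee_pos: [519.2, 103.4, 109.3]
orientation: [-0.212, 3.134, -0.0]
ft_force: [-0.8, -0.8, 3.8]
width: 8.7
```

```bash
python3 go.py 518 103.2 115 187.8 1
```

```text
t 7.18 p [519.23 103.37 109.26] yaw -172.25 z-axis [ 5.e-04 -1.e-04 -1.e+00] F [-0.8 -0.8  3.8] M [ 0.08 -0.03  0.  ] w 8.7 q [ 0.17  0.45  1.92 -0.    0.78 -1.53]
full delta tool [ 1.24 -0.   -5.74] [-0.0002  0.0005 -0.0009]
[1.2, -0.0, -5.7, -0.0, 0.0, -0.001]
```

Emit:
{"method": "move_arm", "body": {"deltas": [[0,0,2.5,0,0,0],[0,0,2.5,0,0,0],[0,0,2.5,0,0,0]]}}

```text
t: 7.43
ee_pos: [519.2, 103.4, 102.0]
orientation: [-0.212, 3.134, 0.0]
ft_force: [0.2, 1.4, 4.7]
width: 8.8
```

```bash
python3 go.py 518 103.2 115 187.8 1
```

```text
t 7.43 p [519.23 103.43 101.97] yaw -172.26 z-axis [ 7.e-04  1.e-04 -1.e+00] F [0.2 1.4 4.7] M [ 0.22 -0.07  0.02] w 8.8 q [ 0.17  0.46  1.92 -0.    0.76 -1.53]
full delta tool [  1.24  -0.06 -13.04] [-0.      0.0007 -0.0011]
[1.2, -0.1, -13.0, -0.0, 0.001, -0.001]
```

Emit:
{"method": "move_arm", "body": {"deltas": [[0,0,2.5,0,0,0],[0,0,2.5,0,0,0],[0,0,2.5,0,0,0]]}}

```text
t: 7.68
ee_pos: [519.4, 103.5, 94.2]
orientation: [-0.212, 3.133, 0.0]
ft_force: [-1.2, 0.6, 7.3]
width: 8.6
```

```bash
python3 go.py 518 103.2 92.5 187.8 1
```

```text
t 7.68 p [519.35 103.48  94.23] yaw -172.26 z-axis [ 1.e-03  1.e-04 -1.e+00] F [-1.2  0.6  7.3] M [0.09 0.16 0.01] w 8.6 q [ 0.17  0.48  1.92 -0.    0.74 -1.53]
full delta tool [ 1.38 -0.09  1.73] [-0.     0.001 -0.001]
[1.4, -0.1, 1.7, -0.0, 0.001, -0.001]
```

Emit:
{"method": "move_arm", "body": {"deltas": [[0,0,1.5,0,0,0],[0,0,1,0,0,0],[0,0,0.5,0,0,0]]}}

```text
t: 7.93
ee_pos: [519.4, 103.5, 92.3]
orientation: [-0.212, 3.134, -0.0]
ft_force: [-4.4, -0.0, 14.9]
width: 8.6
```

```bash
python3 go.py 518 103.2 92.5 187.8 1
```

```text
t 7.93 p [519.38 103.47  92.25] yaw -172.26 z-axis [ 5.e-04  0.e+00 -1.e+00] F [-4.4 -0.  14.9] M [ 0.03  0.58 -0.03] w 8.6 q [ 0.17  0.48  1.92 -0.    0.74 -1.53]
full delta tool [ 1.41 -0.08 -0.25] [-0.      0.0005 -0.001 ]
[1.4, -0.1, -0.2, -0.0, 0.001, -0.001]
```

Emit:
{"method": "move_arm", "body": {"deltas": [[0,0,0.8,0,0,0],[0,0,0.4,0,0,0]]}}

```text
t: 8.1
ee_pos: [519.4, 103.4, 92.4]
orientation: [-0.212, 3.134, -0.0]
ft_force: [-1.5, 0.0, 8.1]
width: 9.0
```

```bash
python3 go.py 518 103.2 92.5 187.8 1;python3 snap.py s6 517 102 100 30
```

```text
t 8.1 p [519.37 103.45  92.36] yaw -172.25 z-axis [ 5.e-04 -0.e+00 -1.e+00] F [-1.5  0.   8.1] M [0.09 0.24 0.01] w 9.0 q [ 0.17  0.48  1.92 -0.    0.74 -1.53]
full delta tool [ 1.39 -0.06 -0.14] [-0.0001  0.0005 -0.001 ]
[1.4, -0.1, -0.1, -0.0, 0.001, -0.001]
scene crop origin 236 204 scale 6.666666666666667
top crop origin 223 223 scale 6.666666666666667
```

View pics/s6.png

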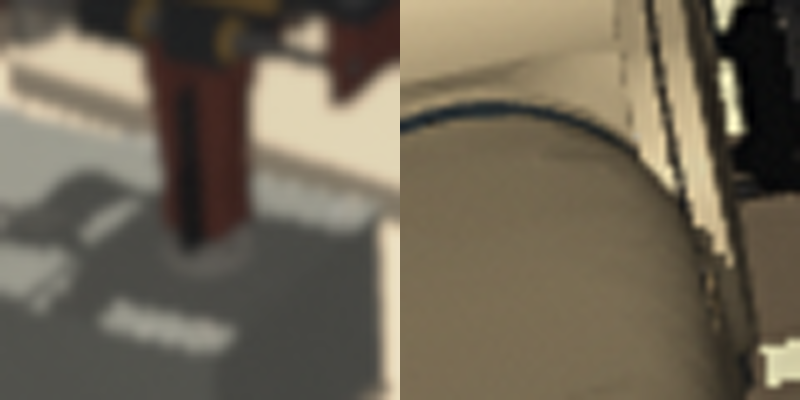

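Emit:
{"method": "move_arm", "body": {"deltas": [[0,0,1,0,0,0.06],[0,0,0.8,0,0,0.06],[0,0,0.6,0,0,0.06],[0,0,0.6,0,0,0.06]]}}

```text
t: 8.53
ee_pos: [519.3, 103.2, 92.3]
orientation: [0.177, 3.136, -0.001]
ft_force: [-2.7, -0.4, 12.8]
width: 9.1
```

```bash
python3 go.py 519.3 103.5 92.2 97 14
```

```text
t 8.53 p [519.31 103.23  92.31] yaw 173.54 z-axis [ 6.e-04 -5.e-04 -1.e+00] F [-2.7 -0.4 12.8] M [0.03 0.37 0.03] w 9.1 q [ 0.17  0.48  1.92 -0.    0.74 -1.28]
full delta tool [0.04 0.27 0.11] [1.0000e-04 8.0000e-04 1.3359e+00]
[0.0, 0.0, 0.0, 0.0, 0.0, 0.095]
[0.0, 0.0, 0.0, 0.0, 0.0, 0.095]
[0.0, 0.0, 0.0, 0.0, 0.0, 0.095]
[0.0, 0.0, 0.0, 0.0, 0.0, 0.095]
[0.0, 0.0, 0.0, 0.0, 0.0, 0.095]
[0.0, 0.0, 0.0, 0.0, 0.0, 0.095]
[0.0, 0.0, 0.0, 0.0, 0.0, 0.095]
[0.0, 0.0, 0.0, 0.0, 0.0, 0.095]
[0.0, 0.0, 0.0, 0.0, 0.0, 0.095]
[0.0, 0.0, 0.0, 0.0, 0.0, 0.095]
[0.0, 0.0, 0.0, 0.0, 0.0, 0.095]
[0.0, 0.0, 0.0, 0.0, 0.0, 0.095]
[0.0, 0.0, 0.0, 0.0, 0.0, 0.095]
[0.0, 0.0, 0.0, 0.0, 0.0, 0.095]
```

Emit:
{"method": "move_arm", "body": {"deltas": [[0,0,0.7,0,0,0.08],[0,0,0.6,0,0,0.08],[0,0,0.6,0,0,0.08],[0,0,0.6,0,0,0.08]]}}

```text
t: 8.87
ee_pos: [519.1, 103.0, 92.3]
orientation: [0.697, 3.063, -0.001]
ft_force: [-2.4, 0.1, 13.5]
width: 9.0
```

```bash
python3 go.py 519.3 103.3 92.2 97 1
```

```text
t 8.87 p [519.06 103.01  92.3 ] yaw 154.37 z-axis [ 3.e-04 -9.e-04 -1.e+00] F [-2.4  0.1 13.5] M [0.08 0.47 0.05] w 9.0 q [ 0.17  0.48  1.92 -0.    0.74 -0.95]
full delta tool [-0.09  0.37  0.1 ] [-3.0000e-04  1.0000e-03  1.0013e+00]
[-0.1, 0.4, 0.1, -0.0, 0.001, 1.001]
```

Mz is rising to 0.05, so the plug spring is engaged. I'll keep turning.

Emit:
{"method": "move_arm", "body": {"deltas": [[0,0.1,0.6,0,0,0.08],[0,0.1,0.6,0,0,0.08],[0,0,0.6,0,0,0.08],[0,0,0.6,0,0,0.08],[0,0,0.6,0,0,0.08]]}}

```text
t: 9.28
ee_pos: [519.2, 103.0, 92.3]
orientation: [1.319, 2.85, -0.002]
ft_force: [-3.4, -1.2, 13.2]
width: 8.5
```

```bash
python3 go.py 519.3 103.3 92.2 97 1
```

```text
t 9.28 p [519.17 103.01  92.31] yaw 130.32 z-axis [ 7.0e-04 -1.4e-03 -1.0e+00] F [-3.4 -1.2 13.2] M [-0.14  0.54 -0.  ] w 8.5 q [ 0.17  0.48  1.92 -0.    0.74 -0.53]
full delta tool [0.14 0.29 0.11] [0.     0.0015 0.5815]
[0.1, 0.3, 0.1, 0.0, 0.002, 0.581]
```

Emit:
{"method": "move_arm", "body": {"deltas": [[0,0.1,0.6,0,0,0.08],[0,0.1,0.6,0,0,0.08],[0,0,0.6,0,0,0.08],[0,0,0.6,0,0,0.08]]}}

```text
t: 9.62
ee_pos: [518.8, 102.8, 92.3]
orientation: [1.777, 2.59, -0.003]
ft_force: [-4.2, -0.5, 13.2]
width: 8.7
```

```bash
python3 go.py 519.3 103.3 92.2 94 1; python3 snap.py s7 517 132 100 45
```

```text
t 9.62 p [518.78 102.81  92.32] yaw 111.08 z-axis [-3.0e-04 -2.1e-03 -1.0e+00] F [-4.2 -0.5 13.2] M [-0.01  0.51  0.05] w 8.7 q [ 0.17  0.48  1.92 -0.    0.74 -0.19]
full delta tool [0.27 0.67 0.12] [-0.0007  0.002   0.2982]
[0.3, 0.7, 0.1, -0.001, 0.002, 0.298]
scene crop origin 212 186 scale 4.444444444444445
top crop origin 195 209 scale 4.444444444444445
```

View pics/s7.png

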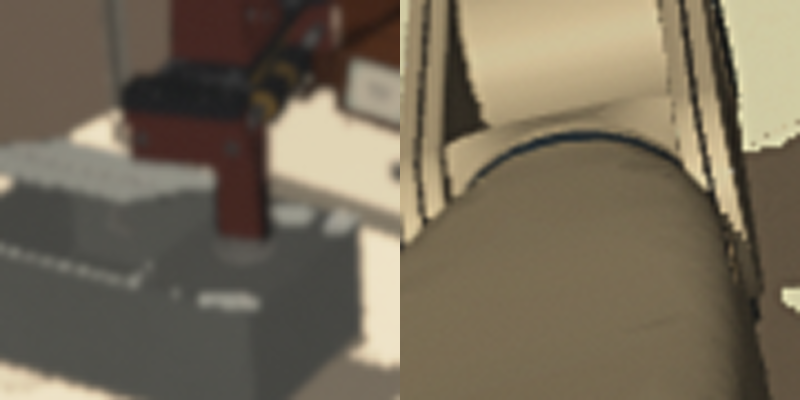

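Emit:
{"method": "move_arm", "body": {"deltas": [[0,0.3,0.6,0,0.001,0.08],[0,0.1,0.6,0,0,0.08],[0,0,0.6,0,0,0.07],[0,0,0.6,0,0,0.04],[0,0,0.5,0,0,0]]}}

```text
t: 10.13
ee_pos: [518.4, 102.8, 92.4]
orientation: [-2.123, -2.315, 0.004]
ft_force: [-2.3, -0.0, 10.9]
width: 8.9
```

```bash
python3 go.py 519.3 103.3 92.2 94 1; python3 - <<'E'
from h import *
from workcell import eyes
o=[]
S=eyes.get_image("scene");S0=pickle.load(open("scene0.pkl","rb"))
for d in (S0,S):o.append(cv2.resize(d["frame"][190:300,180:310,::-1],(400,338),interpolation=2))
cv2.imwrite("pics/s8.png",np.hstack(o))
cv2.imwrite("pics/s8f.png",S["frame"][:,:,::-1])
b=[170,0]
for u in [(225,225),(215,235),(235,235),(225,245),(210,225)]:
    o_,v=ray(S,[u]); print(u,(o_+v*S["range_z"][u[1],u[0]]).round(), (o_+v*S0["range_z"][u[1],u[0]]).round())
E
```

```text
t 10.13 p [518.43 102.77  92.35] yaw 94.96 z-axis [-0.0017 -0.0017 -1.    ] F [-2.3 -0.  10.9] M [0.03 0.36 0.04] w 8.9 q [ 0.17  0.48  1.92 -0.    0.74  0.09]
full delta tool [0.46 0.92 0.15] [-0.0018  0.0015  0.0167]
[0.5, 0.9, 0.1, -0.002, 0.002, 0.017]
(225, 225) [[467. 194. 122.]] [[524. 252.  80.]]
(215, 235) [[498. 267.  57.]] [[465. 231.  83.]]
(235, 235) [[556. 252.  35.]] [[561. 256.  32.]]
(225, 245) [[444. 177.  81.]] [[446. 179.  79.]]
(210, 225) [[608. 404.  -1.]] [[605. 401.   1.]]
```

View pics/s8.png

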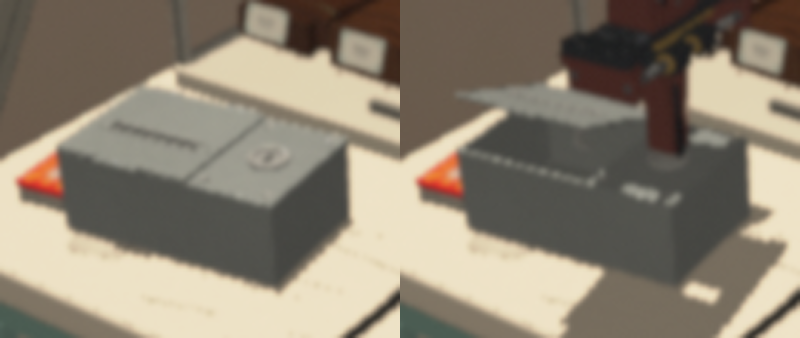

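View pics/s8f.png

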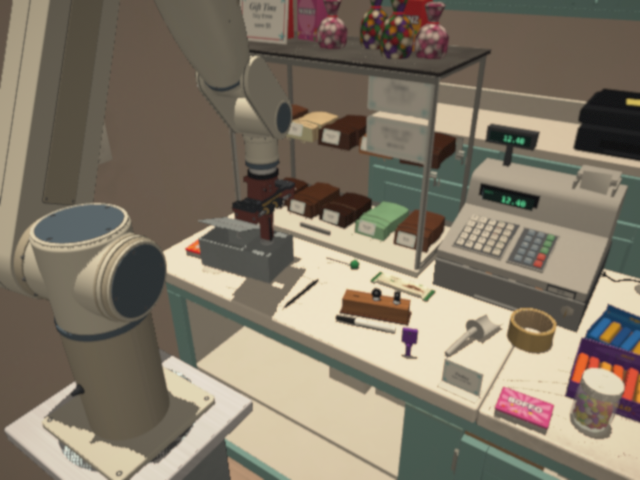

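Emit:
{"method": "move_arm", "body": {"deltas": [[0,0.2,0.6,0,0,0.05],[0,0,0.5,0,0,0.02],[0,0,0.5,0,0,0],[0,0,0.5,0,0,0]]}}

```text
t: 10.52
ee_pos: [518.4, 102.8, 92.3]
orientation: [2.205, 2.238, -0.004]
ft_force: [-2.8, 0.3, 11.7]
width: 8.6
```

```bash
python3 go.py; python3 - <<'E'
from h import *
from workcell import eyes,ctrl
import time
S=eyes.get_image("scene");T=eyes.get_image("top")
for u in [(225,225)]:
    o_,v=ray(S,[u]); print(u,(o_+v*S["range_z"][u[1],u[0]]).round())
cv2.imwrite("pics/s9.png",np.hstack([cv2.resize(S["frame"][190:300,180:310,::-1],(400,338)),cv2.resize(T["frame"][190:310,150:430,::-1],(400,338))]))
E
python3 go.py
```

```text
t 10.52 p [518.38 102.76  92.35] yaw 90.87 z-axis [-0.0018 -0.0019 -1.    ] F [-2.8  0.3 11.7] M [0.02 0.43 0.09] w 8.6 q [ 0.17  0.48  1.92 -0.    0.74  0.16]
(225, 225) [[470. 196. 120.]]
t 10.62 p [518.34 102.76  92.31] yaw 90.87 z-axis [-0.002  -0.0019 -1.    ] F [-2.3 -1.4 11.9] M [-0.02  0.48  0.09] w 8.7 q [ 0.17  0.48  1.92 -0.    0.74  0.16]
```

View pics/s9.png

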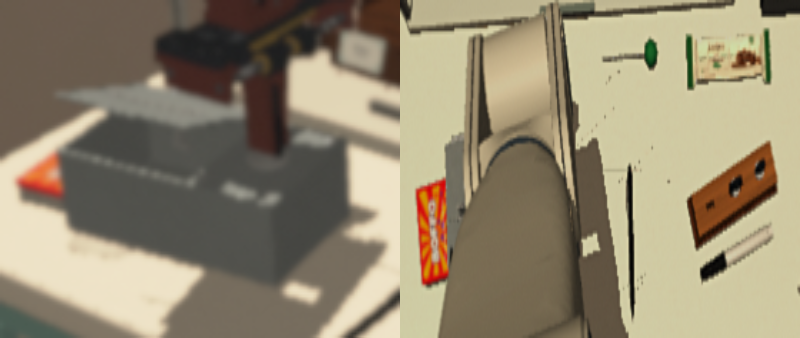

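The scene view (left) shows the lid sprung up, with its edge at about z = 120, and the fingers still holding the turned key. The top view (right) shows the other two keys still in the stand and the other items where they were. Key turn is about 1.69 rad against a moment of 0.09 N m, and it is steady.

```bash
python3 -c "
from workcell import ctrl
print(ctrl.close_job())"
```

```text
the job is handed in; nothing more can be done
None
```

The job is handed in with the lid open and the gripper still holding the key turned. No verdict was reported.

- **What I did:** I took the big square-headed key from the end slot of the stand. I pushed it into the lock until TCP z was 92.3 mm, which is the computed home depth. Then I turned it clockwise about 97°, or 1.69 rad at the key. With the 0.15 rad of play, the plug should be at about 1.54.
- **Last checks:**
  - Depth at one pixel on the raised lid rose from 80 to about 120 mm, and the lid is visibly open.
  - The hold was steady at about 12 N downward and 0.09 N m of turning moment, which suggests the plug is close to its stop.
  - The other two keys are still in the stand. In the last views the marker, pen, tin, lollipop and bar look unmoved. The scoop was last seen in place just before the final few degrees of turn.
  - The time was 10.6 s.
- **Disagreements:** The two cameras differed by about 2 mm. The top camera also read the key about 1.9 mm off from where the gripper felt it. I settled the final alignment by contact force at the lock. The plug and lid angles were not read directly.

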